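Bring the oiled egg cup round to the pointer

TASK

Three freshly oiled turned pieces stand on the round finishing turntable: an egg cup, a ball and a small bowl. Push the turntable round by its upright post until the egg cup stands at the steel pointer, in line with it, and leave it at rest there. Do not touch the wet pieces themselves, and leave the bottle of finish standing where it is.

Things in the scene. Friction and masses are not known exactly. Their poses are not given: they have to be found in the camera images.
- pieces: three pale wooden pieces fixed on the grey laminate disc (radius 125 mm), turning with it. Origin: on the disc's upright turning axis, at its top face, 50 mm above the bench. z up. Each stands 75 mm from the axis: egg cup (stemmed, 50 mm wide, 65 tall) towards +x, ball (50 wide, 53 tall) at +120 deg (anticlockwise from above), open bowl (74 wide, 35 tall) at -120 deg
- push_post (a point): centre of the top of the upright dark post, a round dowel 18 mm thick, 120 mm tall, fixed on the disc 105 mm from its axis, straight opposite the egg cup. Top 170 mm above the bench, 55 mm above the egg cup's rim. The disc turns either way without limit, moves at a light push (about 1 N on the post) and stays where it is left
- pointer (a point): tip of the fixed diamond-shaped steel pointer just outside the disc's rim, 132 mm from the turning axis, 56 mm above the bench; it points at the axis (its bracket reaches out to 190 mm). x points from the axis outwards through the pointer, z up; it does not turn with the disc
- finish_bottle: amber bottle of finish with a black cap, 60 mm in diameter, 150 mm tall, standing loose on the bench beside the turntable; origin at the centre of its underside, z up
Not all that is in view belongs to the job. There is more than one size of the finish_bottle; the job needs the middle-sized.

How it is judged:
At the end, for the whole second after the job is handed in: the egg cup is at the pointer (its direction from the axis within 0.2 rad, about 11 degrees, of the pointer's, with the post on the far side), the turntable is at rest, and the bottle of finish stands upright within 20 mm of where it was (angle between the x axis of pieces and the x axis of pointer, either way round below 0.2 rad and horizontal distance between push_post and pointer above 0.2 m and angular speed of pieces below 0.05 rad/s and distance of finish_bottle from where it was at the start of the episode below 0.02 m and angle between finish_bottle's own z axis and vertical below 0.1 rad); the robot touches nothing.
It fails at once if the robot touches the oiled pieces (contact force between any of the fingers, the arm and pieces above 0.5 N).
It fails at once if the bottle of finish is knocked over or pushed away (angle between finish_bottle's own z axis and vertical above 0.5 rad or distance of finish_bottle from where it was at the start of the episode above 0.05 m).
It also fails if it takes over 35 s, if anything falls off the work surface, if the arm or the gripper's body presses on something with over 40 N, if the wrist force passes 120 N, or if a joint passes its speed limit or range.

ROBOT

A 7-joint arm with a two-finger parallel gripper is mounted at the origin on the work surface. World frame = base frame: x ahead of the robot, y to its left, z up, the work surface at z = 0. Lengths are in m, angles in rad, forces in N, time in s.
With the tool pointing down it reaches from about 0.425 to 0.875 m from the base axis. Payload 4.7 kg.
Tool frame: the origin (TCP) lies midway between the tips of the shut fingers; the grasp point (between the pads) lies 19 mm behind it (arm.pinch_z is the z of the grasp point in the tool frame, in m); z points along the fingers, y is the direction in which the jaws open and shut (so a half turn about z gives the same grasp; the last joint's range is limited). The gripper opens to 85 mm and grips with 20 to 120 N. Pads are 22 mm wide; open, the fingers measure 114 mm over their backs; the gripper's body (76 mm by 85 mm) begins 54 mm behind the grasp point. The pads swing forward as they close: fully open they stand 13 mm farther back than shut.
Start: joints at [-1.111, 0.321, -0.07, 1.45, 0.023, 1.371, -0.057], TCP at [0.28, 0.586, 0.231] pointing down, gripper open.
Joint ranges: [-2.86, 2.86], [-0.3, 2.09], [-1.38, 1.24], [0.06, 2.45], [-1.56, 4.7], [0.09, 2.05], [-2.69, 2.69]. Speed limits (rad/s): [2.57, 2.57, 3.14, 3.14, 3.14, 3.14, 3.14].

INTERFACE

Orientations are given as a rotation vector (axis times angle).
In Python, from plant import state, cams, workorder, arm gives the robot as it stands.
- The arm moves only by the shell command python3 -m pendant 'ROWS' [FORCE]. ROWS is JSON, a list of rows, each an object with "claw": the gripper's target within -1 to 1 (fully open at 1, half-way at 0, shut at -1); "travel": the shift along the tool's x, y, z in mm, a list of three; "twist": the turn about the tool's z in rad. In form: [{"claw": claw, "travel": [dx, dy, dz], "twist": twist}, ...]. A call has 1 to 12 rows; each row is the pose to reach, as a shift and turn from the pose commanded when the call began, along the tool's axes at that moment; what a row does not reach only later rows make up. A row lasts 1/10 s, in which the tool goes at most 50 mm and 8.59 degrees, less where a joint would pass 70% of its speed; a pose out of reach is approached as far as the arm can. A call with a gripper value outside its range is refused whole. The fingers move at their own pace and stop on an object; FORCE is the grip in N (left out, the last holds). Time passes only in rows, so rows that repeat a pose let the fingers close. It gives the time, the measured TCP pose, the force and the opening at its end, in the units of the state.
- state(): the state, without advancing time (a new reading comes with each control period).
- cams.camera(name): name is "scene" or "top"; returns the picture (480x640x3 uint8, blue, green, red); there is no depth.
- cams.calibration(name): a dict with "fx", "fy", "cx", "cy" (pixels), "k1" (the pictures are not rectified: a ray, as slopes to the right and down, at radius r is drawn at 1 + k1 r^2 times it, then the intrinsics apply), "R" (3x3) and "t" (3): a world point X has camera coordinates R X + t. Camera axes: x right, y down, z forward; pixel columns grow to the right and rows downward; lengths in m; the calibration is good to about 2 mm. A picture is of the moment at which its call begins. calibration takes no time and is no camera call.
- workorder.close_job(): hands the job in, once; it reports no verdict.
The state is a dict: "t": time; "q": joint angles; "joint_velocities": joint speeds; "joint_torque": joint torques, N m; "eef_pos": TCP position; "orientation": TCP orientation; "contact_force": force on the tool from outside, world axes, zero at the start; "ft_torque": the same for the moment, N m; "width": opening from 0.0 (shut) to 1.0 (fully open).
Only numpy, scipy, OpenCV 4.12 (cv2) and the standard library are available. Lean on these libraries where they do the work, as an engineer would, in place of code of your own. Each camera call takes 0.05 s, during which the arm holds its last target. There are 200 camera calls.

## Working session

There is one attempt and no reset: what is moved stays moved. The work goes in short steps, Python scripts to look and compute and a shell command to move; the robot and the scene stay as the last step left them, time stands still between calls to the robot, and variables do not carry over. Pictures are saved under pics/ and viewed, on a budget of 10 in all, crops included, one or two more only if the job needs it, and the job is handed in when it is done.

```bash
mkdir -p pics; cat > h.py <<'E'
import numpy as np, cv2
from plant import state,cams,workorder,arm
def plane(name,u,v,z):
    c=cams.calibration(name);d=np.array([(u-c['cx'])/c['fx'],(v-c['cy'])/c['fy']]);s=d.copy()
    for _ in range(20): s=d/(1+c['k1']*(s@s))
    R=np.array(c['R']);t=np.array(c['t']);o=-R.T@t;r=R.T@np.array([s[0],s[1],1])
    return o+r*(z-o[2])/r[2]
def proj(name,X):
    c=cams.calibration(name);p=np.array(c['R'])@X+np.array(c['t']);s=p[:2]/p[2];s=s*(1+c['k1']*(s@s))
    return s[0]*c['fx']+c['cx'],s[1]*c['fy']+c['cy']
E
python3 - <<'E'
from h import *
for n in('top','scene'): cv2.imwrite(f'pics/{n}1.png',cams.camera(n))
s=state();print(s)
from scipy.spatial.transform import Rotation as R
print(R.from_rotvec(s['orientation']).as_matrix().round(3))
for n in('top','scene'):
  c=cams.calibration(n);print(n,-np.array(c['R']).T@np.array(c['t']))
E
```

```text
{'t': 0.1, 'q': array([-1.11090148,  0.32175585, -0.07010597,  1.45156479,  0.02259445,
        1.37077935, -0.05687131]), 'joint_velocities': array([ 2.14679237e-04, -2.03877108e-03, -5.14792827e-04, -4.32487979e-03,
       -4.46434036e-05,  3.43560920e-04,  2.67928702e-04]), 'joint_torque': array([-3.49606071e-04, -4.94876790e+01, -3.84184113e-01, -3.15206516e+01,
        1.29575466e-02,  7.49724044e-03, -2.56358032e-05]), 'eef_pos': array([0.28008611, 0.58602741, 0.23032258]), 'orientation': array([-6.94285775e-01, -3.06360438e+00,  2.65991119e-03]), 'contact_force': array([ 0.26551522, -0.66382064,  0.41343594]), 'ft_torque': array([-0.0405674 ,  0.04570459,  0.03169065]), 'width': 0.9980277743131416}
[[-0.902  0.431 -0.001]
 [ 0.431  0.902 -0.002]
 [-0.    -0.002 -1.   ]]
top [0.3860131  0.01096205 1.18144372]
scene [ 1.17872854 -0.30042853  1.04868507]
```

View pics/top1.png

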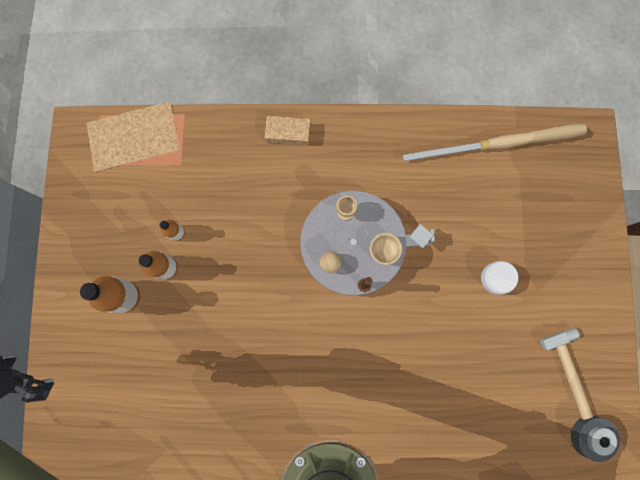

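View pics/scene1.png

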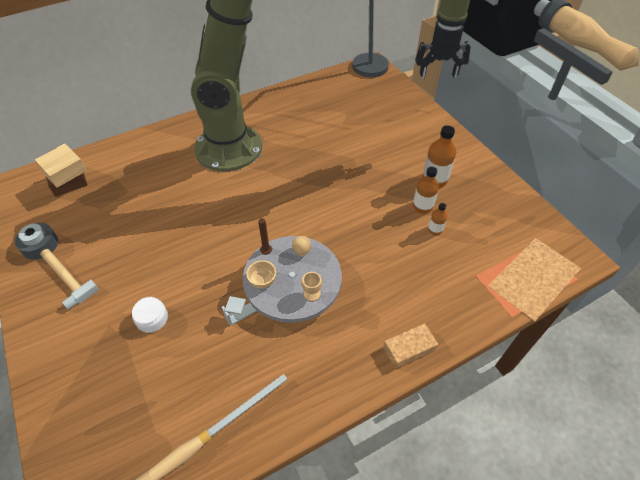

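```bash
python3 - <<'E'
from h import *
a=cv2.imread('pics/top1.png')[180:310,290:450]
cv2.imwrite('pics/c1.png',cv2.resize(a,None,fx=5,fy=4.6153846,interpolation=cv2.INTER_CUBIC))
b=cv2.imread('pics/scene1.png')[205:335,205:365]
cv2.imwrite('pics/c2.png',cv2.resize(b,None,fx=5,fy=4.6153846,interpolation=cv2.INTER_CUBIC))
E
```

```text
(no output)
```

View pics/c1.png

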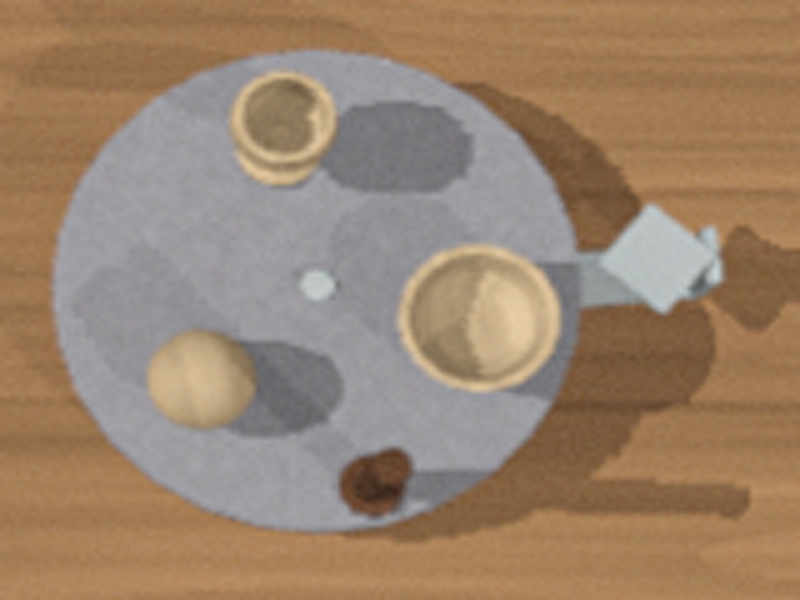

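View pics/c2.png

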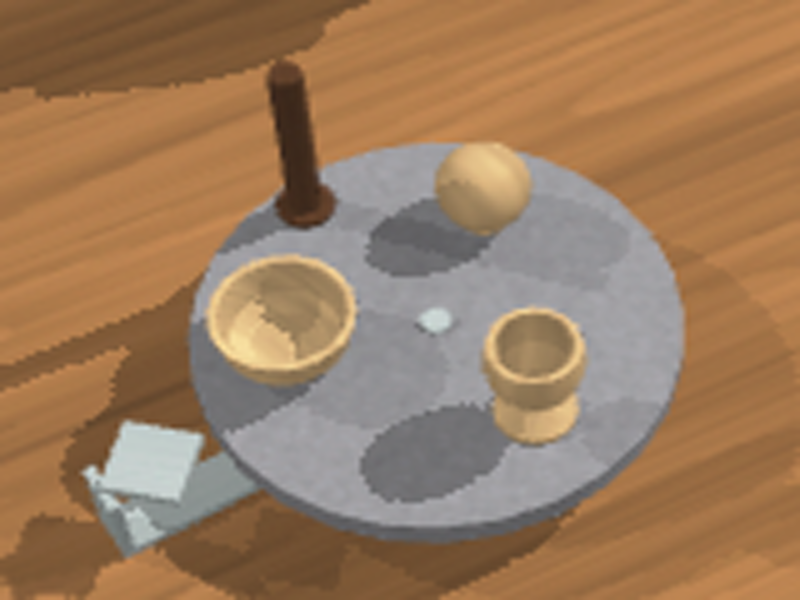

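```bash
python3 - <<'E'
from h import *
f=lambda x,y,z:plane('top',290+x/5,180+y*13/60,z)
g=lambda x,y,z:plane('scene',205+x/5,205+y*13/60,z)
A=(f(317,285,.052)+g(435,320,.052))/2
print('axis',f(317,285,.052),g(435,320,.052))
for n,p in dict(cupT=f(284,120,.115),cupS=g(535,345,.115),postT=f(394,466,.17),postS=g(287,72,.17),ballT=f(202,380,.0765),ptrT=f(602,262,.056),ptrT2=f(660,258,.056),ptrS=g(203,435,.056),bowl=f(480,316,.085)).items():
  d=p-A;print(n,p.round(4),np.hypot(*d[:2]).round(4),np.degrees(np.arctan2(d[1],d[0])).round(1))
print('bottle',plane('top',165,268,.0),plane('top',147,260,.15),'big',plane('top',90,292,.2))
E
```

```text
axis [ 0.57740948 -0.05183458  0.052     ] [ 0.57855446 -0.04932681  0.052     ]
cupT [ 0.648  -0.0337  0.115 ] 0.072 13.5
cupS [ 0.6522 -0.031   0.115 ] 0.0767 14.8
postT [ 0.4751 -0.0771  0.17  ] 0.1063 -165.5
postS [ 0.4776 -0.0728  0.17  ] 0.1028 -167.5
ballT [0.5252 0.0021 0.0765] 0.0745 135.0
ptrT [ 0.5896 -0.1853  0.056 ] 0.1353 -85.1
ptrT2 [ 0.5918 -0.2127  0.056 ] 0.1627 -85.1
ptrS [ 0.5914 -0.1808  0.056 ] 0.1309 -84.1
bowl [ 0.5569 -0.1241  0.085 ] 0.0765 -106.0
bottle [0.5172374 0.4093064 0.       ] [0.51757059 0.39965759 0.15      ] big [0.44347833 0.49776582 0.2       ]
```

```bash
R='import sys'; python3 -m pendant '[{"claw":0.3,"travel":[-154,-171,-20],"twist":-0.2},{"claw":0.3,"travel":[-154,-171,-20],"twist":-0.3},{"claw":0.3,"travel":[-154,-171,-20],"twist":-0.4},{"claw":0.3,"travel":[-154,-171,-20],"twist":-0.5},{"claw":0.3,"travel":[-308,-341,-20],"twist":-0.69},{"claw":0.3,"travel":[-308,-341,-20],"twist":-0.69},{"claw":0.3,"travel":[-308,-341,-20],"twist":-0.69},{"claw":0.3,"travel":[-308,-341,-20],"twist":-0.69},{"claw":0.3,"travel":[-462,-512,-20],"twist":-0.69},{"claw":0.3,"travel":[-462,-512,-20],"twist":-0.69},{"claw":0.3,"travel":[-462,-512,-20],"twist":-0.69},{"claw":0.3,"travel":[-462,-512,-20],"twist":-0.69}]' 20; cat > m.py <<'E'
from h import *
from scipy.spatial.transform import Rotation
def goal(x,y,z,yd):
    s=state();M=Rotation.from_rotvec(s['orientation']).as_matrix()
    d=M.T@(np.array([x,y,z])-s['eef_pos']);yaw=np.degrees(np.arctan2(M[1,1],M[0,1]))
    print(s['t'],s['eef_pos'].round(4),'yaw',yaw.round(1),'travel',(d*1000).round(1),'twist',np.radians(yaw-yd).round(3),'w',s['width'],'F',s['contact_force'].round(1))
E
python3 -c "
from m import *
goal(.4763,-.075,.25,104)"
```

```text
t: 1.3
eef_pos: [0.4499, 0.0126, 0.251]
orientation: [-0.383, 3.118, 0.001]
contact_force: [1.1, -0.1, -0.3]
width: 0.65
1.3 [0.4499 0.0126 0.251 ] yaw 104.0 travel [ -4.5 -91.4   1. ] twist -0.0 w 0.6499641591922832 F [ 1.1 -0.1 -0.3]
```

```bash
python3 -m pendant '[{"claw":0.3,"travel":[-4,-90,0],"twist":0},{"claw":0.3,"travel":[-4,-90,0],"twist":0},{"claw":0.3,"travel":[-4,-90,0],"twist":0},{"claw":0.3,"travel":[-4,-90,0],"twist":0}]'; python3 -c "
from m import *
goal(.4763,-.075,.25,104)
cv2.imwrite('pics/s2.png',cv2.resize(cams.camera('scene')[130:280,165:365],None,fx=4,fy=4,interpolation=cv2.INTER_CUBIC))"
```

```text
t: 1.7
eef_pos: [0.4753, -0.0723, 0.2508]
orientation: [0.379, -3.118, -0.001]
contact_force: [-0.4, 1.1, -0.0]
width: 0.652
1.7 [ 0.4753 -0.0723  0.2508] yaw 103.9 travel [-0.3 -2.9  0.8] twist -0.003 w 0.652326437014126 F [-0.4  1.1 -0. ]
```

View pics/s2.png

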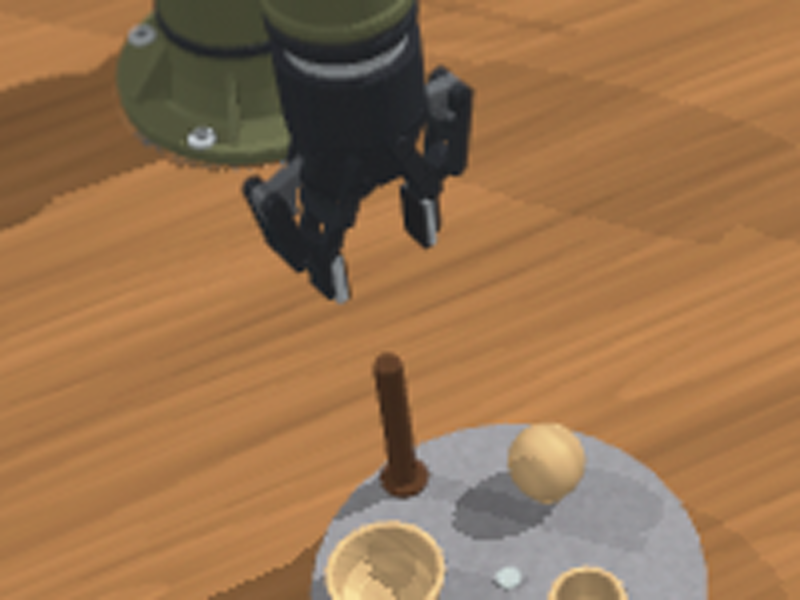

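The fingers (tips at crop 340,300 and 432,245) straddle the post top (388,362). I'll go down and loosely cage it.

```bash
python3 -m pendant '[{"claw":0.3,"travel":[0,-2,40],"twist":0},{"claw":0.3,"travel":[0,-2,80],"twist":0},{"claw":0.3,"travel":[0,-2,115],"twist":0},{"claw":0.3,"travel":[0,-2,115],"twist":0},{"claw":0.0,"travel":[0,-2,115],"twist":0},{"claw":-0.2,"travel":[0,-2,115],"twist":0},{"claw":-0.45,"travel":[0,-2,115],"twist":0},{"claw":-0.45,"travel":[0,-2,115],"twist":0},{"claw":-0.45,"travel":[0,-2,115],"twist":0}]' 20; python3 -c "
from m import *
s=state();goal(.4763,-.075,.135,104)
A=np.array([.578,-.0505])
M=Rotation.from_rotvec(s['orientation']).as_matrix()
for k in range(0,12):
  a=np.radians(-166-8.25*(k+1));p=np.r_[A+.105*np.array([np.cos(a),np.sin(a)]),.135]
  print(k,(M.T@(p-s['eef_pos'])*1000).round(),round(.144*(k+1),3))
"
```

```text
t: 2.65
eef_pos: [0.4766, -0.0736, 0.137]
orientation: [-0.382, 3.117, 0.0]
contact_force: [0.9, -1.2, 0.2]
width: 0.278
2.65 [ 0.4766 -0.0736  0.137 ] yaw 104.0 travel [ 0.7 -1.3  2. ] twist -0.0 w 0.278278312735627 F [ 0.9 -1.2  0.2]
0 [-0. 13.  2.] 0.144
1 [-3. 28.  2.] 0.288
2 [-9. 42.  2.] 0.432
3 [-16.  55.   2.] 0.576
4 [-25.  67.   2.] 0.72
5 [-36.  78.   2.] 0.864
6 [-48.  87.   2.] 1.008
7 [-61.  94.   2.] 1.152
8 [-75.  99.   2.] 1.296
9 [-90. 102.   2.] 1.44
10 [-105.  103.    2.] 1.584
11 [-120.  102.    2.] 1.728
```

```bash
python3 -m pendant '[{"claw":-0.45,"travel":[0,6,0],"twist":0.07},{"claw":-0.45,"travel":[0,13,0],"twist":0.144},{"claw":-0.45,"travel":[-1,21,0],"twist":0.216},{"claw":-0.45,"travel":[-3,28,0],"twist":0.288},{"claw":-0.45,"travel":[-6,35,0],"twist":0.36},{"claw":-0.45,"travel":[-9,42,0],"twist":0.432},{"claw":-0.45,"travel":[-16,55,0],"twist":0.576},{"claw":-0.45,"travel":[-25,67,0],"twist":0.72},{"claw":-0.45,"travel":[-36,78,0],"twist":0.864},{"claw":-0.45,"travel":[-48,87,0],"twist":1.008},{"claw":-0.45,"travel":[-54,91,0],"twist":1.08},{"claw":-0.45,"travel":[-54,91,0],"twist":1.08}]'; python3 -c "
from m import *
s=state();goal(.5683,.0541,.137,5)
A=np.array([.578,-.0505])
M=Rotation.from_rotvec(s['orientation']).as_matrix()
for k in range(0,5):
  a=np.radians(-166-8.25*(k+8));p=np.r_[A+.105*np.array([np.cos(a),np.sin(a)]),.137]
  print(k,(M.T@(p-s['eef_pos'])*1000).round(),round(.072+.144*k,3))
cv2.imwrite('pics/t3.png',cv2.resize(cams.camera('top')[150:330,270:470],None,fx=3,fy=3,interpolation=cv2.INTER_CUBIC))
"
```

```text
t: 3.85
eef_pos: [0.5071, 0.0286, 0.1363]
orientation: [1.273, 2.872, 0.0]
contact_force: [-0.1, 0.7, 0.2]
width: 0.273
3.85 [0.5071 0.0286 0.1363] yaw 42.2 travel [-22.3  62.5  -0.7] twist 0.649 w 0.2730519102805431 F [-0.1  0.7  0.2]
0 [-2.  7. -1.] 0.072
1 [-4. 22. -1.] 0.216
2 [-8. 37. -1.] 0.36
3 [-14.  50.  -1.] 0.504
4 [-23.  63.  -1.] 0.648
```

View pics/t3.png

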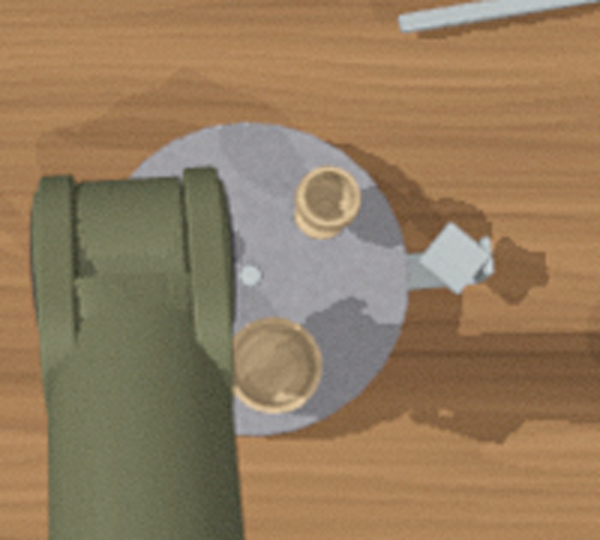

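The cup has turned with the post: it is now at crop (328,195), with the pointer at (425,262). I'll finish the arc.

```bash
python3 -m pendant '[{"claw":-0.45,"travel":[-2,7,0],"twist":0.072},{"claw":-0.45,"travel":[-3,15,0],"twist":0.144},{"claw":-0.45,"travel":[-4,22,0],"twist":0.216},{"claw":-0.45,"travel":[-6,30,0],"twist":0.288},{"claw":-0.45,"travel":[-8,37,0],"twist":0.36},{"claw":-0.45,"travel":[-11,44,0],"twist":0.43},{"claw":-0.45,"travel":[-14,50,0],"twist":0.504},{"claw":-0.45,"travel":[-18,57,0],"twist":0.576},{"claw":-0.45,"travel":[-23,63,0],"twist":0.648},{"claw":-0.45,"travel":[-23,63,0],"twist":0.648},{"claw":-0.45,"travel":[-23,63,0],"twist":0.648}]'; python3 -c "
from m import *
goal(.5683,.0541,.137,5)
for n,c in(('top',(150,330,270,470)),('scene',(190,350,190,370))):
  i=cams.camera(n)[c[0]:c[1],c[2]:c[3]];cv2.imwrite(f'pics/{n}4.png',cv2.resize(i,None,fx=3,fy=3,interpolation=cv2.INTER_CUBIC))
"
```

```text
t: 5.0
eef_pos: [0.5683, 0.0524, 0.1362]
orientation: [-2.121, -2.318, 0.0]
contact_force: [-0.6, 0.2, 0.5]
width: 0.273
5.0 [0.5683 0.0524 0.1362] yaw 5.1 travel [ 1.7  0.1 -0.8] twist 0.002 w 0.2726102421410297 F [-0.6  0.2  0.5]
```

View pics/top4.png

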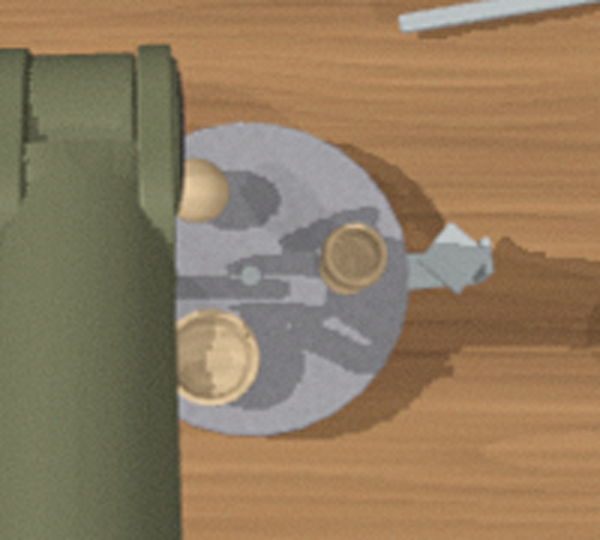

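```bash
python3 -c "
from h import *
p=plane('top',388.3,235.7,.115);d=p[:2]-np.array([.578,-.0505]);print(np.hypot(*d),np.degrees(np.arctan2(d[1],d[0])))"
python3 -m pendant '[{"claw":-0.45,"travel":[0,0,0],"twist":0},{"claw":-0.2,"travel":[0,0,0],"twist":0},{"claw":0.0,"travel":[0,0,0],"twist":0},{"claw":0.2,"travel":[0,0,0],"twist":0},{"claw":0.2,"travel":[0,0,0],"twist":0},{"claw":0.2,"travel":[0,0,-30],"twist":0},{"claw":0.2,"travel":[0,0,-70],"twist":0},{"claw":0.2,"travel":[0,0,-110],"twist":0},{"claw":0.2,"travel":[50,0,-110],"twist":0},{"claw":0.2,"travel":[100,0,-110],"twist":0},{"claw":0.2,"travel":[100,0,-110],"twist":0},{"claw":0.2,"travel":[100,0,-110],"twist":0}]'; python3 -c "
from m import *
goal(.5683,.0541,.24,5)
cv2.imwrite('pics/top5.png',cams.camera('top')[150:330,90:470].repeat(2,0).repeat(2,1))
"
```

```text
0.07545422340688615 -87.77942537105312
t: 6.3
eef_pos: [0.5594, 0.1545, 0.2458]
orientation: [-2.118, -2.32, 0.001]
contact_force: [0.7, -0.9, -0.1]
width: 0.598
6.3 [0.5594 0.1545 0.2458] yaw 5.2 travel [-100.8   -0.2    5.8] twist 0.004 w 0.5981096677138817 F [ 0.7 -0.9 -0.1]
```

View pics/top5.png

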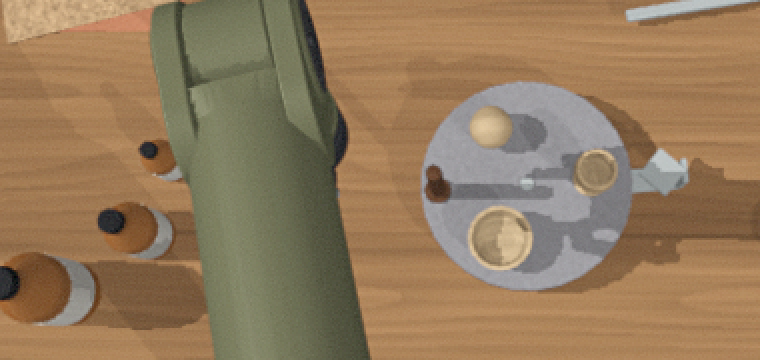

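```bash
python3 -c "
from h import *
p=plane('top',90+596/2,150+170/2,.115);d=p[:2]-np.array([.578,-.0505]);print(np.degrees(np.arctan2(d[1],d[0])))
print(abs(state()['joint_velocities']).max());workorder.close_job()"
```

```text
-86.55540879392706
0.02935177807510034
the job is handed in; nothing more can be done
```

The egg cup now stands at the pointer, and the job is handed in at about 6.4 s on the robot's clock. I loosely caged the upright post between the fingers, above the height of the pieces. I led it round its arc by about 100° clockwise, then opened the fingers, lifted clear and backed off.

- **Alignment:** the last top view puts the egg cup at about -87° against about -85° for the pointer, so about 2° off where 11° is allowed. The post is on the far side.
- **Wet pieces:** I kept the fingertips at about 0.136 m, above the cup's rim at 0.115 m. The force readings I took never went above about 2 N, so I saw no sign of contact.
- **Bottle of finish:** the middle-sized bottle looks upright and unmoved in the last top view. The arm stayed clear of it, but I did not measure its position again.
- **At rest:** the gripper was clear of everything. I did not compare two later pictures to confirm the disc was still. The cup's angle just before release and after it agreed to within about 1°, which is about as fine as I can read it.

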